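# Hold a spread snap ring at the autosampler spindle's groove

## Robot

A 6-joint arm with a two-finger parallel gripper is mounted at the origin on the work surface. World frame = base frame: x ahead of the robot, y to its left, z up, the work surface at z = 0. Lengths are in m, angles in rad, forces in N, time in s.
With the tool pointing down it reaches from about 0.35 to 0.8 m from the base axis. Payload 7.3 kg.
Tool frame: the origin (TCP) lies between the finger pads; the fingertips stand 25 mm ahead of it and the grasp point (between the pads) lies 6 mm ahead of it (r.tip_extent is the distance from the TCP to the fingertips, in m); z points along the fingers, y is the line along which they close (so a half turn about z gives the same grasp; the last joint's range is limited). The gripper opens to 85 mm and grips with 20 to 120 N. Pads are 22 mm wide; open, the fingers measure 114 mm over their backs; the gripper's body (76 mm by 85 mm) begins 54 mm behind the grasp point. The pads swing forward as they close: fully open they stand 13 mm farther back than shut.
Start: joints at [-1.32, 0.342, 1.524, -0, 1.275, -0.146], TCP at [0.203, -0.484, 0.256] pointing down, gripper open.
Joint ranges: [-2.53, 2.53], [-0.77, 2.02], [0.04, 2.7], [-1, 4.14], [0.28, 2.66], [-3.11, 3.11]. Speed limits (rad/s): [2.57, 2.57, 3.14, 3.14, 3.14, 3.14].

## Interface

Orientations are given as a unit quaternion [x, y, z, w].
In Python, from workcell import r, command_gripper, optics gives the robot as it stands. The module is installed in compiled form; this text tells all that it offers. Calls block until the motion is done:
- r.reach(position, orientation): joint-space move of the TCP to a pose.
- r.move_straight(position, orientation=None, speed=0.15, max_force=None): straight line of the TCP; orientation=None keeps the orientation; speed is the mean speed in m/s. With max_force (N) it stops when the force on the tool has changed by that much, and returns True; else False.
- r.movej(angles): joint-space move.
- command_gripper(opening, force=None): finger opening in m; force is the grip in N (None keeps the last); returns when the fingers have stopped.
- r.hold(seconds).
- r.solve_ik(position, orientation): joint angles nearest the present ones, or None.
- r.read_state(): the state.
- optics.get_image(name): name is "side" or "top" or "wrist"; returns (picture, depth): 480x640x3 uint8, red, green, blue; 480x640 float32, m along the optical axis (not along the pixel's ray), 0 where there is no reading.
- optics.camera_model(name): a dict with "K" (3x3 intrinsics, pixels), "k1" (the pictures are not rectified: a ray, as slopes to the right and down, at radius r is drawn at 1 + k1 r^2 times it, then the intrinsics apply), "R" (3x3) and "t" (3): a world point X has camera coordinates R X + t; the wrist camera has in their place "tool_from_camera" (4x4, takes a point from camera to tool coordinates, whose origin is the TCP and whose axes are the flange's). Camera axes: x right, y down, z forward; pixel columns grow to the right and rows downward; lengths in m; the calibration is good to about 2 mm. A picture is of the moment at which its call begins: read the wrist's pose just before it. camera_model takes no time and is no camera call.
A pose or a line that the arm cannot do raises r.PlanningError and nothing moves.
- r.finish_job(): hands the job in; it is judged then, once.
The state is a dict: "time_s": time; "joint_positions": joint angles; "dq": joint speeds; "tau": joint torques, N m; "eef_pos": TCP position; "eef_rot": TCP orientation; "contact_force": force on the tool from outside, world axes, zero at the start; "torque": the same for the moment, N m; "grip_width": finger opening in m; "grip_force": force on a finger pad.
Only numpy, scipy, OpenCV 4.12 (cv2) and the standard library are available. Lean on these libraries where they do the work, as an engineer would, in place of code of your own. Each camera call takes 0.05 s, during which the arm holds its last target. There are 200 camera calls.

## Task

Pick the snap ring pliers, with the snap ring already on their tips, up from their rest by squeezing the handles, and squeeze them right home so that the ring is spread wide while it is level above the autosampler's steel spindle. Then slide the spread ring down over the spindle to the groove just above the blue collar, without pressing hard on the collar, and finish while holding the pliers there, level, with the handles still squeezed and the ring still spread. Leave everything else on the bench alone.

Things in the scene. Friction and masses are not known exactly. Their poses are not given: they have to be found in the camera images.
- pliers: Spreading pliers lying level: blue handles, dark jaws, copper-coloured snap ring on the tips; 0.14 to 0.17 kg in all. Origin: centre of the underside of the steel bridge (28 x 58 x 16 mm) that carries the two handle pivots (y +-20 mm). x runs from the handles to the ring, y across, z up. Jaw arms at z 3 to 13 mm reach to x = 74 mm; two pins go down from their ends to the ring. Grip firmly to keep the pliers level.
- handle_mid (a point): Grip point midway between the handles: x -75, y 0, z 8 mm in the pliers' frame; close along the pliers' y. Blue handles: x -36 to -135 mm, each 10 mm thick, z 0 to 16 mm. At rest they splay, 59 mm wide over the outsides here and 74 mm at the rear ends; squeezed home they are parallel, 40 mm wide. Both move alike about the middle line.
- ring_bore (a point): Centre of the ring's opening at half its thickness: x 90, y 0, z -28.5 mm in the pliers' frame, so 165 mm ahead of and 36.5 mm below handle_mid; fixed in that frame, same axes. The ring is 3 mm thick (z -30 to -27 mm), spans x 66 to 114 mm, gap towards the handles, and stays on the pins. Opening 32 mm wide at rest; 40 mm wide and 37 mm along x when spread.
- handle_left (a joint): Angle by which each handle is squeezed: 0 at rest (ring too narrow for the spindle), 0.13 rad home against a solid stop (ring fully spread). Springs open them: about 3 N on each handle at handle_mid to start, 10 N to squeeze home; any grip of 15 N or more holds them home.
- rest: Fixed dark rest carrying the loose pliers; origin on the table below the bridge, axes about as the pliers'. Two grey supports, 60 mm tall: under the bridge (24 x 26 mm) and under the handles' rear ends (x -129 to -115 mm, 84 mm wide); between them only a base plate 8 mm tall. The pliers lift straight up.
- sampler: Fixed autosampler: white drum 230 mm across, aluminium turntable with its top 56 mm above the table. Origin: on the table, on the axis of the upright spindle in the middle: blue collar 48 mm across up to 72 mm, groove 29 mm across from 72 to 79 mm, steel head 34 mm across from 79 to 89 mm, tapering to 25 mm at 94 mm height. A grey box 34 mm high adjoins the drum.
- groove (a point): Centre of the groove on the spindle's axis, 75.5 mm above the table. The ring lying on the collar has its middle 2 mm below this point.
- spindle_tip (a point): Centre of the spindle's top face, 94 mm above the table.
- beaker: Bystander, leave alone: clear glass beaker, 68 mm wide, 90 mm tall.
- wash_bottle: Bystander, leave alone: white bottle with a red cap, 64 mm wide, 170 mm tall.
- pan_jar: Bystander, leave alone: small amber jar with a green lid, 40 mm wide, 45 mm tall.
- pan_tray: Bystander, leave alone: blue divided tray, 100 x 140 x 22 mm.
- spatula: Bystander, leave alone: spatula with a black handle, 180 mm long, lying flat.
- thumb_nut: Bystander, leave alone: brass knob, 44 mm wide, 24 mm tall.
- dish: Bystander, leave alone: white shallow dish, 90 mm wide, 16 mm tall.
Things that resemble listed ones, but are neither listed nor needed, are in the scene too. What is shaped like the rest but green or turquoise is not meant.

How it is judged:
By the outcome, as a careful person would: the job done as asked, in the order asked, and still so for the second after the job is handed in, while the arm keeps its last pose, push and grip.
It also fails if it takes over 42 s, if anything falls off the work surface, if the arm or the gripper's body presses on something with over 40 N, if the wrist force passes 120 N, or if a joint passes its speed limit or range.

## Working session

There is one attempt and no reset: what is moved stays moved. The work goes in short steps, each a Python script; the robot and the scene stay as the last script left them, time stands still between calls to the robot, and variables do not carry over. Pictures are saved under pics/ and viewed, at most 10 in all, crops included, and the job is handed in when it is done.

```bash
mkdir -p pics; cat > h.py <<'E'
import numpy as np, cv2
from workcell import r, command_gripper, optics
from scipy.spatial.transform import Rotation as Ro
def cam(name, st=None):
    m=optics.camera_model(name); K=np.array(m["K"])
    if name=="wrist":
        T=np.array(m["tool_from_camera"]); st=st or r.read_state()
        Rt=Ro.from_quat(st["eef_rot"]).as_matrix()
        Rw=Rt@T[:3,:3]; c=Rt@T[:3,3]+np.array(st["eef_pos"])
    else:
        Rw=np.array(m["R"]).T; c=-Rw@np.array(m["t"])
    return K,m["k1"],Rw,c
def rays(cm,uv):
    K,k1,Rw,c=cm
    p=cv2.undistortPoints(np.array(uv,float).reshape(-1,1,2),K,np.array([k1,0,0,0.])).reshape(-1,2)
    return np.c_[p,np.ones(len(p))]@Rw.T
def onplane(cm,uv,z):
    d=rays(cm,uv); c=cm[3]
    return c+d*((z-c[2])/d[:,2])[:,None]
def bydepth(cm,uv,dep):
    uv=np.array(uv).reshape(-1,2).astype(int)
    return cm[3]+rays(cm,uv)*dep[uv[:,1],uv[:,0]][:,None]
def shot(name):
    st=r.read_state(); im,d=optics.get_image(name); return im,d,cam(name,st)
def save(n,im): cv2.imwrite("pics/%s.png"%n,cv2.cvtColor(im,cv2.COLOR_RGB2BGR))
E
python3 - <<'E'
from h import *
print(r.read_state())
for n in("top","side"):
    im,d,cm=shot(n); save(n,im); np.savez(n+".npz",im=im,d=d); print(n,cm)
E
```

```text
{'time_s': 0.0, 'joint_positions': array([-1.31996929e+00,  3.42699093e-01,  1.52503615e+00, -2.89547085e-05,
        1.27537346e+00, -1.45985686e-01]), 'dq': array([-0.00102939,  0.0009347 ,  0.00149353, -0.00129917,  0.0003607 ,
       -0.00128887]), 'tau': array([-1.84197834e-04, -4.33673322e+01, -2.46015519e+01, -1.78064638e-04,
        7.71324558e-03,  2.57685065e-05]), 'eef_pos': array([ 0.20283069, -0.48383996,  0.25563151]), 'eef_rot': array([ 9.80380826e-01,  1.97111291e-01, -5.35457461e-05, -7.56254363e-04]), 'contact_force': array([-0.65659413,  0.44647061, -0.28272457]), 'torque': array([-0.02087212, -0.07274088,  0.01509974]), 'grip_force': 0.0, 'grip_width': 0.08499494742783587}
top (array([[456.23107787,   0.        , 320.10775594],
       [  0.        , 456.23107787, 236.03504626],
       [  0.        ,   0.        ,   1.        ]]), -0.007238135437843123, array([[ 2.73071366e-02, -9.82963404e-01,  1.81761567e-01],
       [-9.99616011e-01, -2.77077406e-02,  3.35362504e-04],
       [ 4.70655329e-03, -1.81700931e-01, -9.83342575e-01]]), array([0.31729814, 0.0036871 , 1.26566705]))
side (array([[510.24009884,   0.        , 316.57487712],
       [  0.        , 510.24009884, 240.63774268],
       [  0.        ,   0.        ,   1.        ]]), -0.10921672739491924, array([[ 0.99872396, -0.00603262,  0.05014031],
       [-0.04574947, -0.52854234,  0.84767327],
       [ 0.02138759, -0.8488855 , -0.52814389]]), array([ 0.48694176, -1.13215523,  0.78085835]))
```

View pics/top.png

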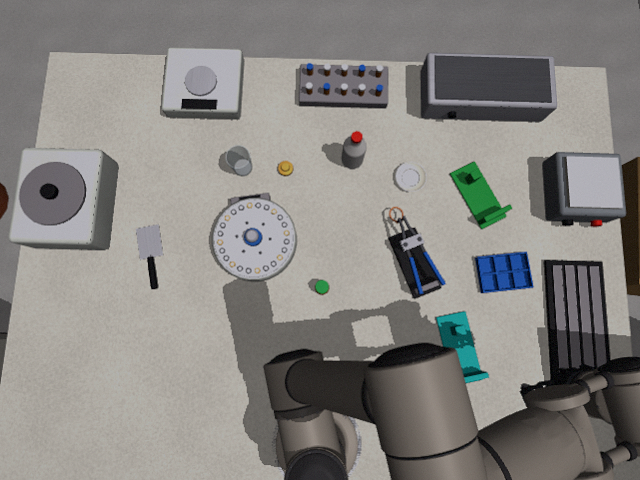

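View pics/side.png

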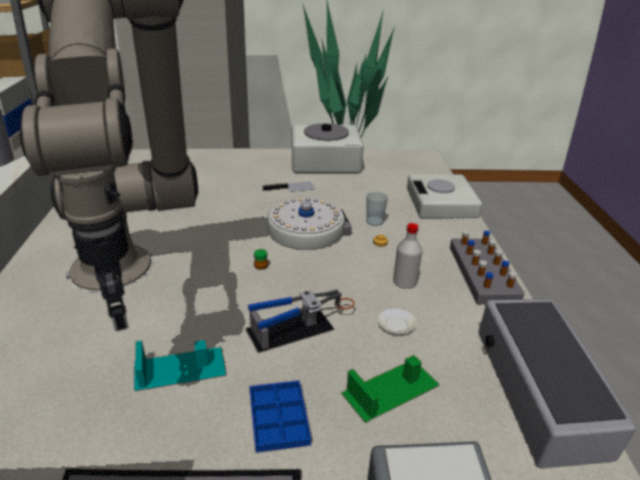

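The top view shows the pliers at about (411,241), with the ring at (395,213) and the handles running to (435,290). The spindle is at (252,236), and the bottle, dish, green and turquoise rests and tray are all clear of the path. Next I'll measure both.

```bash
cat > m.py <<'E'
from h import *
def comps(mask,minA):
    n,l,s,c=cv2.connectedComponentsWithStats(mask.astype(np.uint8))
    return [(l==i,s[i],c[i]) for i in range(1,n) if s[i,4]>=minA]
def blue(im):
    h=cv2.cvtColor(im,cv2.COLOR_RGB2HSV); return (h[...,0]>100)&(h[...,0]<125)&(h[...,1]>150)&(h[...,2]>50)
def fit(P):  # centre line of PCA
    c=P.mean(0); w,v=np.linalg.eigh(np.cov((P-c).T)); d=v[:,-1]; t=(P-c)@d
    return c,d,t.min(),t.max()
E
python3 - <<'E'
from m import *
for n in("top","side"):
    z=np.load(n+".npz"); im,d=z["im"],z["d"]; cm=cam(n); b=blue(im)
    print(n)
    for m,s,c in comps(b,15):
        ys,xs=np.nonzero(m); uv=np.c_[xs,ys]
        P=bydepth(cm,uv,d); zz=np.median(P[:,2])
        print(s,c.round(1),"P",np.median(P,0).round(4), "plane .076:",onplane(cm,[c],.076).round(4), "plane .072:",onplane(cm,[c],.072).round(4))
        if n=="top" and s[4]>80: 
            cc,dd,a,e=fit(onplane(cm,uv,.076)[:,:2]); print("   fit",cc,dd,np.degrees(np.arctan2(dd[1],dd[0])),e-a)
E
```

```text
top
[307  64   6   6  30] [309.5  66.4] P [1.0295 0.0479 0.0734] plane .076: [[1.0279 0.0478 0.076 ]] plane .072: [[1.0303 0.048  0.072 ]]
[359  65   6   6  31] [361.6  67.5] P [ 1.0289 -0.1018  0.0757] plane .076: [[ 1.0288 -0.1007  0.076 ]] plane .072: [[ 1.0311 -0.1011  0.072 ]]
[324  83   6   7  33] [326.3  85.9] P [ 9.705e-01 -9.000e-04  7.330e-02] plane .076: [[ 0.969  -0.0016  0.076 ]] plane .072: [[ 0.9712 -0.0016  0.072 ]]
[377  85   6   6  31] [379.4  87.5] P [ 0.9689 -0.1513  0.0742] plane .076: [[ 0.9688 -0.1518  0.076 ]] plane .072: [[ 0.971  -0.1523  0.072 ]]
[244 229  18  17  82] [254.5 239.3] P [0.5198 0.1737 0.0731] plane .076: [[0.5236 0.1775 0.076 ]] plane .072: [[0.5243 0.1781 0.072 ]]
   fit [0.52362436 0.17746886] [-0.60577901  0.79563295] 127.2849194528249 0.04373319951042791
[423 252  22  33 136] [433.6 267.7] P [ 0.4606 -0.2959  0.0766] plane .076: [[ 0.4611 -0.2958  0.076 ]] plane .072: [[ 0.4615 -0.2968  0.072 ]]
   fit [ 0.46114435 -0.29576765] [-0.85987305 -0.51050792] -149.3023323654848 0.09732869241754702
[ 475  252   58   41 1677] [503.6 271.8] P [ 0.4
[... 890 characters left out ...]
05.  263.2] P [ 1.0272 -0.1065  0.0705] plane .076: [[ 1.0228 -0.1135  0.076 ]] plane .072: [[ 1.0259 -0.1077  0.072 ]]
[487 273   6   5  26] [489.3 274.9] P [ 0.9674 -0.156   0.071 ] plane .076: [[ 0.965  -0.1624  0.076 ]] plane .072: [[ 0.9677 -0.1569  0.072 ]]
[249 298  43  13 229] [269.6 303.6] P [ 0.4399 -0.2535  0.0719] plane .076: [[ 0.4394 -0.2595  0.076 ]] plane .072: [[ 0.4391 -0.2545  0.072 ]]
[258 309  42  20 306] [278.8 318.6] P [ 0.4604 -0.3016  0.0705] plane .076: [[ 0.4602 -0.3094  0.076 ]] plane .072: [[ 0.4601 -0.3048  0.072 ]]
[ 250  381   61   70 3408] [279.  416.1] P [ 0.4622 -0.5068  0.0058] plane .076: [[ 0.4642 -0.563   0.076 ]] plane .072: [[ 0.4641 -0.5598  0.072 ]]
```

```bash
cat >> h.py <<'E'
def quat(yaw,sgn):
    p=sgn*np.array([np.cos(yaw),np.sin(yaw),0]); z=np.array([0,0,-1.])
    return Ro.from_matrix(np.c_[p,np.cross(z,p),z]).as_quat()
E
python3 - <<'E'
from m import *
print(np.array(optics.camera_model("wrist")["tool_from_camera"]).round(3))
y0=np.radians(23.1)
for s in(1,-1):
    print(s,"pick",[np.round(r.solve_ik([.460,-.268,z],quat(y0,s)),2) if r.solve_ik([.460,-.268,z],quat(y0,s)) is not None else None for z in(.074,.25)])
    for yd in(-60,-40,-20,0,23,45):
        y=np.radians(yd); h=np.array([.526,.175])-.165*np.array([np.cos(y),np.sin(y)])
        for z in(.12,.20):
            j=r.solve_ik([*h,z],quat(y,s)); print(s,yd,z,None if j is None else np.round(j,2))
s=1
j0=r.solve_ik([.460,-.268,.25],quat(y0,1)); j1=r.solve_ik([.460,-.268,.25],quat(y0,-1))
E
```

```text
[[ 0.001 -0.946 -0.324  0.083]
 [ 1.     0.     0.001 -0.001]
 [-0.001 -0.324  0.946 -0.117]
 [ 0.     0.     0.     1.   ]]
1 pick [array([-0.67,  0.57,  1.72, -0.  ,  0.85,  0.5 ]), array([-0.67,  0.36,  1.51, -0.  ,  1.27,  0.5 ])]
1 -60 0.12 [ 0.48  0.52  1.65 -0.    0.97  3.1 ]
1 -60 0.2 [ 0.48  0.43  1.55 -0.    1.16  3.1 ]
1 -40 0.12 [ 0.46  0.44  1.81 -0.    0.9   2.72]
1 -40 0.2 [ 0.46  0.33  1.71 -0.    1.1   2.72]
1 -20 0.12 [ 0.38  0.36  1.94 -0.    0.84  2.3 ]
1 -20 0.2 [ 0.38  0.24  1.84 -0.    1.06  2.3 ]
1 0 0.12 [ 0.26  0.31  2.03 -0.    0.8   1.83]
1 0 0.2 [ 0.26  0.18  1.92 -0.    1.04  1.83]
1 23 0.12 [ 0.09  0.29  2.06 -0.    0.79  1.26]
1 23 0.2 [ 0.09  0.16  1.95 -0.    1.03  1.26]
1 45 0.12 [-0.04  0.33  2.   -0.    0.82  0.74]
1 45 0.2 [-0.04  0.2   1.89 -0.    1.05  0.74]
-1 pick [array([-0.67,  0.57,  1.72, -0.  ,  0.85, -2.65]), array([-0.67,  0.36,  1.51, -0.  ,  1.27, -2.65])]
-1 -60 0.12 [ 0.48  0.52  1.65 -0.    0.97 -0.04]
-1 -60 0.2 [ 0.48  0.43  1.55 -0.    1.16 -0.04]
-1 -40 0.12 [ 0.46  0.44  1.81 -0.    0.9  -0.42]
-1 -40 0.2 [ 0.46  0.33  1.71 -0.    1.1  -0.42]
-1 -20 0.12 [ 0.38  0.36  1.94 -0.    0.84 -0.84]
-1 -20 0.2 [ 0.38  0.24  1.84 -0.    1.06 -0.84]
-1 0 0.12 [ 0.26  0.31  2.03 -0.    0.8  -1.31]
-1 0 0.2 [ 0.26  0.18  1.92 -0.    1.04 -1.31]
-1 23 0.12 [ 0.09  0.29  2.06 -0.    0.79 -1.88]
-1 23 0.2 [ 0.09  0.16  1.95 -0.    1.03 -1.88]
-1 45 0.12 [-0.04  0.33  2.   -0.    0.82 -2.4 ]
-1 45 0.2 [-0.04  0.2   1.89 -0.    1.05 -2.4 ]
```

```bash
python3 - <<'E'
from m import *
y=np.radians(23.1); q=quat(y,1); u=np.array([np.cos(y),np.sin(y)])
r.reach([*(np.array([.526,.175])-.05*u),.23],q); print(r.read_state()["time_s"]); r.hold(.2)
im,d,cm=shot("wrist"); save("w_sp",im); np.savez("w_sp.npz",im=im,d=d,K=cm[0],k=cm[1],R=cm[2],c=cm[3])
command_gripper(.085)
r.reach([*(np.array([.460,-.268])),.20],q); print(r.read_state()["time_s"]); r.hold(.2)
im,d,cm2=shot("wrist"); save("w_pl",im); np.savez("w_pl.npz",im=im,d=d,K=cm2[0],k=cm2[1],R=cm2[2],c=cm2[3])
a=cv2.imread("pics/w_sp.png");b=cv2.imread("pics/w_pl.png");cv2.imwrite("pics/both.png",cv2.resize(np.hstack([a,b]),(800,300)))
print(cm[0])
E
```

```text
2.575
4.6083
[[382.96313112   0.         312.70116248]
 [  0.         382.96313112 239.69161151]
 [  0.           0.           1.        ]]
```

View pics/both.png

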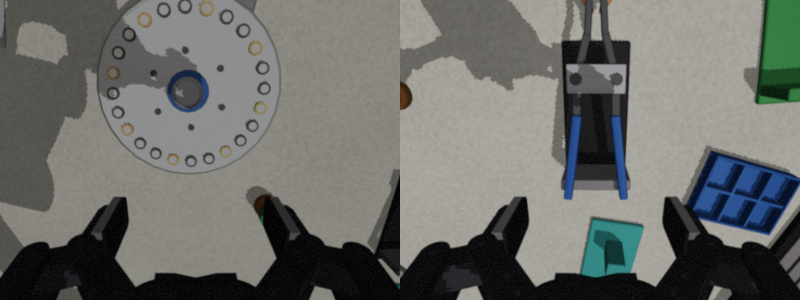

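Left: the spindle with its blue collar at about (300,145) at full resolution. Right: the bridge at about (315,126), handles below it, and the fingers straddling the handle line. I'll fit both.

```bash
cat >> m.py <<'E'
def load(n):
    z=np.load(n+".npz"); return z["im"],z["d"],(z["K"],float(z["k"]),z["R"],z["c"])
def grid(cm,d):
    v,u=np.mgrid[:480,:640]; uv=np.c_[u.ravel(),v.ravel()]
    return (cm[3]+rays(cm,uv)*d.reshape(-1,1)).reshape(480,640,3)
def bridge(im,d,cm,zt,near):
    h=cv2.cvtColor(im,cv2.COLOR_RGB2HSV)
    m=(h[...,1]<60)&(h[...,2]>85)&(d>0)
    P=grid(cm,d); m&=(abs(P[...,2]-zt)<.012)&(np.hypot(P[...,0]-near[0],P[...,1]-near[1])<.06)
    m=cv2.morphologyEx(m.astype(np.uint8),cv2.MORPH_CLOSE,np.ones((15,15)))
    k=max(comps(m,50),key=lambda c:c[1][4]); ys,xs=np.nonzero(k[0])
    X=onplane(cm,np.c_[xs,ys],zt)[:,:2]
    return cv2.minAreaRect((X*1000).astype(np.float32)),np.median(P[k[0]][:,2]),k[1]
E
python3 - <<'E'
from m import *
im,d,cm=load("w_sp")
h=cv2.cvtColor(im,cv2.COLOR_RGB2HSV); b=(h[...,0]>95)&(h[...,0]<130)&(h[...,1]>110)
k=min(comps(b,200),key=lambda c:np.hypot(*(c[2]-[300,145])))
ys,xs=np.nonzero(k[0]); X=onplane(cm,np.c_[xs,ys],.072)[:,:2]
hull=cv2.convexHull((X*1000).astype(np.float32))[:,0]
print(k[1],"encl",cv2.minEnclosingCircle(hull),"ell",cv2.fitEllipse(hull))
P=grid(cm,d)
m=(P[...,2]>.088)&(P[...,2]<.100)&(d>0)&(np.hypot(P[...,0]-.526,P[...,1]-.175)<.04)
top=P[m]; print("tip",len(top),np.median(top[:,2]),top[:,:2].mean(0))
ys,xs=np.nonzero(m); X=onplane(cm,np.c_[xs,ys],.094)[:,:2]
print(cv2.minEnclosingCircle((X*1000).astype(np.float32)), cv2.minAreaRect((X*1000).astype(np.float32)))
im,d,cm=load("w_pl"); print("bridge",bridge(im,d,cm,.076,(.53,-.24)))
for m,s,c in comps(blue(im),300):
    ys,xs=np.nonzero(m); X=onplane(cm,np.c_[xs,ys],.076)[:,:2]; cc,dd,a,e=fit(X); print(s,cc,np.degrees(np.arctan(dd[1]/dd[0])),e-a)
E
```

```text
[ 268  112   65   67 1286] encl ((530.5790405273438, 186.13250732421875), 23.11858558654785) ell ((530.6708984375, 186.129150390625), (45.63077163696289, 45.85015106201172), 178.3558349609375)
tip 2007 0.09309136394271 [0.53094995 0.18625981]
((530.8203735351562, 186.12098693847656), 16.563257217407227) ((531.00390625, 186.18296813964844), (32.16598892211914, 32.39592742919922), 67.4747314453125)
bridge (((527.9830932617188, -238.5020751953125), (28.27735137939453, 57.423336029052734), 23.187515258789062), np.float64(0.07581247478076945), array([ 266,  102,   96,   49, 4172], dtype=int32))
[ 264  184   28  135 2005] [ 0.44541679 -0.24621772] 15.509045032654416 0.09745556224835727
[ 337  185   26  134 1955] [ 0.46475068 -0.29271781] 30.468157294071908 0.09732178256421882
[  468   243   172   132 11557] [ 0.47799891 -0.44577338] -86.0317948277017 0.12222949198313741
```

```bash
python3 - <<'E'
from m import *
y=np.radians(23.1); q=quat(y,1); u=np.array([np.cos(y),np.sin(y)])
h=np.array([.5280,-.2385])-.075*u; print(h)
r.move_straight([*h,.20],q)
print(r.move_straight([*h,.074],speed=.1,max_force=15), r.read_state()["eef_pos"])
command_gripper(.034,80); s=r.read_state(); print(s["grip_width"],s["grip_force"],s["contact_force"])
r.move_straight([*h,.20],speed=.1); r.hold(.3); s=r.read_state(); print(s["time_s"],s["grip_width"],s["grip_force"],s["contact_force"],s["torque"],s["eef_pos"])
im,d,cm=shot("wrist"); save("w_g",im); np.savez("w_g.npz",im=im,d=d,K=cm[0],k=cm[1],R=cm[2],c=cm[3])
im2,d2,c2=shot("side"); save("s_g",im2[180:380,180:430])
zt=.076+s["eef_pos"][2]-.074
print(bridge(im,d,cm,zt,(.53,-.24)), zt)
E
```

```text
[ 0.45901339 -0.26792528]
False [ 0.45935215 -0.26817898  0.07459473]
0.03557966607233962 68.86649250984192 [-3.19284607  1.7289662  15.77650983]
8.7583 0.03537413173732474 66.59899234771729 [ 1.13653008  0.38810964 -1.43156084] [0.00751851 0.03781854 0.04033729] [ 0.45894863 -0.26785702  0.19973034]
(((524.4397583007812, -238.84339904785156), (79.67501068115234, 56.28883361816406), 23.17040252685547), np.float64(0.19839470674176335), array([  212,     0,   197,   275, 20908], dtype=int32)) 0.20173033895978176
```

View pics/w_g.png

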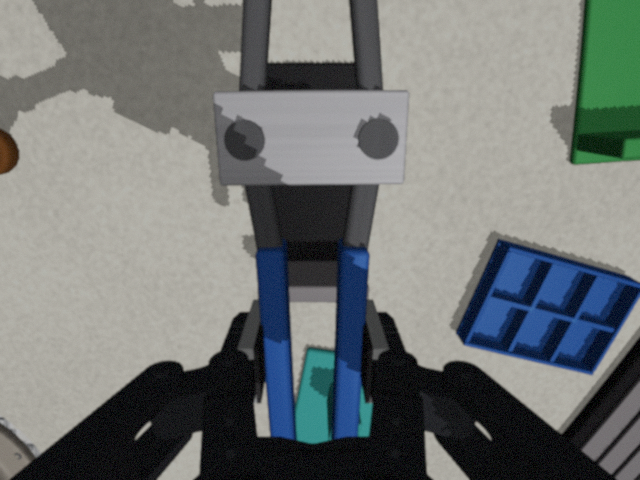

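View pics/s_g.png

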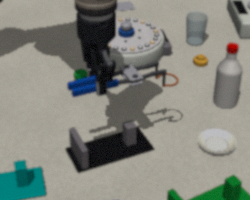

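The pliers are lifted: the bridge is at (312,138), the handles look parallel between the pads, and the rest is empty. I'll check level, bridge pose and handle parallelism.

```bash
cat >> m.py <<'E'
def bridge2(im,d,cm,zt):
    h=cv2.cvtColor(im,cv2.COLOR_RGB2HSV); P=grid(cm,d)
    m=((h[...,1]<60)&(h[...,2]>70)&(d>0)&(abs(P[...,2]-zt)<.015)).astype(np.uint8)
    m[195:]=0; m[:85]=0
    m=cv2.morphologyEx(m,cv2.MORPH_OPEN,np.ones((5,5))); k=max(comps(m,50),key=lambda c:c[1][4])
    m=cv2.morphologyEx(k[0].astype(np.uint8),cv2.MORPH_CLOSE,np.ones((45,45)))
    ys,xs=np.nonzero(m); Q=P[k[0]]
    n=np.linalg.lstsq(np.c_[Q[:,:2]-Q[:,:2].mean(0),np.ones(len(Q))],Q[:,2],rcond=None)[0]
    X=onplane(cm,np.c_[xs,ys],n[2])[:,:2]
    return cv2.minAreaRect((X*1000).astype(np.float32)),n,k[1]
E
python3 - <<'E'
from m import *
im,d,cm=load("w_g"); print(bridge2(im,d,cm,.2017))
u=np.array([np.cos(np.radians(23.1)),np.sin(np.radians(23.1))])
for m,s,c in comps(blue(im),300):
    ys,xs=np.nonzero(m); P=bydepth(cm,np.c_[xs,ys],d); X=onplane(cm,np.c_[xs,ys],.2017)[:,:2]; cc,dd,a,e=fit(X); 
    t=(X-cc)@u; A=np.polyfit(P[:,:2]@u,P[:,2],1)
    print(s,cc,np.degrees(np.arctan(dd[1]/dd[0])),e-a,"z",np.median(P[:,2]),"slope",A[0], "lateral",(cc-[.459,-.268])@[-u[1],u[0]])
im0,d0,cm0=load("w_pl"); print(bridge2(im0,d0,cm0,.076))
E
```

```text
(((526.3519287109375, -238.0999755859375), (32.213592529296875, 57.55084991455078), 23.974945068359375), array([0.00633472, 0.00162329, 0.19868937]), array([  213,    85,   196,   110, 17357], dtype=int32))
[ 257  240   39  200 5059] [ 0.45829756 -0.25377949] 24.614299348768476 0.08311057774877148 z 0.19882871134899424 slope 0.06065674233602907 lateral 0.013355921880979884
[  463   241   177   133 12181] [ 0.50755674 -0.33513186] -85.64626506546249 0.059994865329060634 z 0.004654852634854267 slope 0.22564111193475106 lateral -0.08079994308002005
[ 332  245   36  195 4980] [ 0.46815636 -0.27753253] 22.628187164031534 0.08139358820935015 z 0.19879453083394166 slope 0.07342911539606006 lateral -0.01236060499874174
(((522.284423828125, -240.94012451171875), (40.72834396362305, 57.46897888183594), 23.22262954711914), array([0.03250077, 0.013516  , 0.07569819]), array([ 266,  102,   96,   69, 4251], dtype=int32))
```

```bash
python3 - <<'E'
from m import *
im,d,cm=load("w_g"); P=onplane(cm,[[214,93],[408,91],[404,184],[221,185]],.1989)
print(P.round(4),P.mean(0), [np.linalg.norm(P[i]-P[(i+1)%4]).round(4) for i in range(4)])
f=(P[0]+P[1]-P[2]-P[3])[:2]; print("yaw",np.degrees(np.arctan2(f[1],f[0])), np.degrees(np.arctan2(*(P[0]-P[1])[[1,0]]))-90)
s=r.read_state(); print("offset",P.mean(0)-s["eef_pos"])
uv=[(u,v) for u in range(230,395,3) for v in range(97,180,3)]
Q=bydepth(cm,uv,d); y=np.radians(23.1); u=np.array([np.cos(y),np.sin(y)]); 
a=Q[:,:2]@u; b=Q[:,:2]@[-u[1],u[0]]; k=abs(Q[:,2]-np.median(Q[:,2]))<.004
print(k.mean(),np.linalg.lstsq(np.c_[a-a.mean(),b-b.mean(),np.ones(len(a))][k],Q[k,2],rcond=None)[0])
E
```

```text
[[ 0.5283 -0.2065  0.1989]
 [ 0.551  -0.2582  0.1989]
 [ 0.5262 -0.2696  0.1989]
 [ 0.5034 -0.2173  0.1989]] [ 0.52723974 -0.23789174  0.1989    ] [np.float64(0.0565), np.float64(0.0274), np.float64(0.0571), np.float64(0.0271)]
yaw 24.0695054781097 23.687536456966328
offset [ 0.06823515  0.03002237 -0.00098065]
0.9928571428571429 [-0.00755198  0.00296755  0.19890515]
```

```bash
python3 - <<'E'
from m import *
print(r.move_straight([.380,.120,.20],speed=.15)); r.move_straight([.380,.120,.168],speed=.08); r.hold(.3)
s=r.read_state(); print(s["time_s"],s["eef_pos"],s["grip_width"],s["grip_force"],s["contact_force"])
a,d1,_=shot("top"); b,d2,_=shot("side"); np.savez("top2.npz",im=a,d=d1); np.savez("side2.npz",im=b,d=d2)
save("above",np.hstack([cv2.resize(a[190:270,210:290],(400,400),interpolation=2),cv2.resize(b[150:230,265:345],(400,400),interpolation=2)]))
im,d,cm=shot("wrist"); save("w_a",im); np.savez("w_a.npz",im=im,d=d,K=cm[0],k=cm[1],R=cm[2],c=cm[3])
E
```

```text
False
12.5 [0.38021003 0.1200293  0.16834629] 0.03560332430062879 66.59395337104797 [-0.07864604  0.6841828  -1.20006271]
```

View pics/above.png

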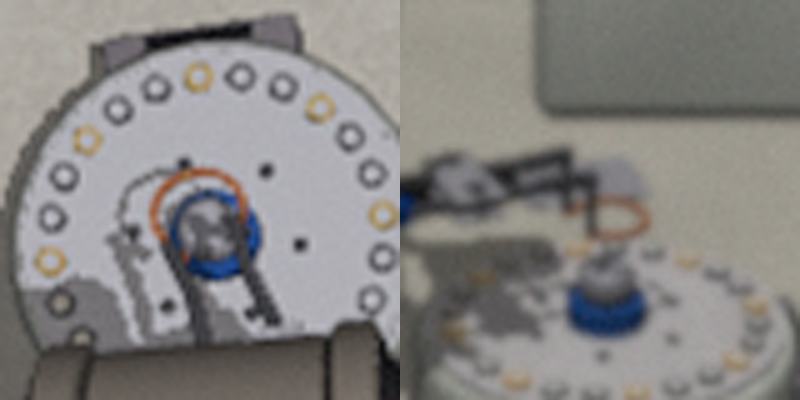

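View pics/w_a.png

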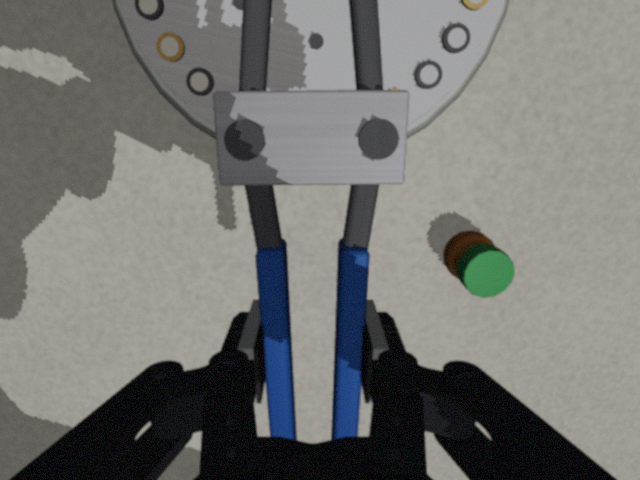

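The ring hovers above the spindle in both views (side crop: ring at (605,215), head at (610,265)). As a consistency check, I'll measure ring against collar within each camera.

```bash
python3 - <<'E'
from m import *
from scipy.optimize import least_squares
y=np.radians(23.6); u=np.array([np.cos(y),np.sin(y)]); v=np.array([-u[1],u[0]]); S=np.array([.5307,.1862])
for n,(x0,x1,y0,y1),(p,q,e,f) in(("top",(236,264,222,250),(238,262,222,245)),("side",(292,322,185,205),(296,318,185,200))):
    cm=cam(n); im=np.load(n+"2.npz")["im"]
    h=cv2.cvtColor(im,cv2.COLOR_RGB2HSV).astype(int)
    def msk(m,b):
        z=np.zeros_like(m); z[b[2]:b[3],b[0]:b[1]]=m[b[2]:b[3],b[0]:b[1]]; yy,xx=np.nonzero(z); return np.c_[xx,yy]
    ring=msk((h[...,0]<14)&(h[...,1]>90)&(h[...,2]>70),(p-4,q+4,e,f+8))
    R=onplane(cm,ring,.1223)[:,:2]-S
    if n=="top": B=msk((h[...,0]>98)&(h[...,0]<128)&(h[...,1]>110),(x0,x1,y0,y1))
    else: B=msk((h[...,0]>98)&(h[...,0]<128)&(h[...,1]>110),(292,322,195,220))
    B=onplane(cm,B,.072)[:,:2]-S
    print(n,len(R),"ring u",np.percentile(R@u,[0,3,50,97,100]).round(4),"v",np.percentile(R@v,[0,3,50,97,100]).round(4))
    fr=R[(R@u)>0]; c=least_squares(lambda t:np.hypot(*(fr-t[:2]).T)-t[2],[0,0,.022]).x; print(" circle u,v,r",c[:2]@u,c[:2]@v,c[2])
    print("  collar",len(B),"u",np.percentile(B@u,[0,3,97,100]).round(4),"v",np.percentile(B@v,[0,3,97,100]).round(4), "enc",[np.round(k,1) for k in cv2.minEnclosingCircle((B*1000).astype(np.float32))])
E
```

```text
top 41 ring u [-0.0171 -0.0146  0.0139  0.0245  0.0252] v [-0.0258 -0.0252  0.0037  0.0207  0.0213]
 circle u,v,r 0.0010197121556771238 -0.0021529424208944267 0.023180754729500267
  collar 67 u [-0.0236 -0.0226  0.022   0.023 ] v [-0.025  -0.0241  0.0173  0.0188] enc [array([ 1., -3.]), np.float64(23.5)]Traceback (most recent call last):
  File "<stdin>", line 10, in <module>
  File "h.py", line 18, in onplane
    d=rays(cm,uv); c=cm[3]
  File "h.py", line 15, in rays
    p=cv2.undistortPoints(np.array(uv,float).reshape(-1,1,2),K,np.array([k1,0,0,0.])).reshape(-1,2)
      ~~~~~~~~~~~~~~~~~~~^^^^^^^^^^^^^^^^^^^^^^^^^^^^^^^^^^^^^^^^^^^^^^^^^^^^^^^^^^^^
cv2.error: OpenCV(4.12.0) /io/opencv/modules/calib3d/src/undistort.dispatch.cpp:347: error: (-215:Assertion failed) CV_IS_MAT(_src) && CV_IS_MAT(_dst) && (_src->rows == 1 || _src->cols == 1) && (_dst->rows == 1 || _dst->cols == 1) && _src->cols + _src->rows - 1 == _dst->rows + _dst->cols - 1 && (CV_MAT_TYPE(_src->type) == CV_32FC2 || CV_MAT_TYPE(_src->type) == CV_64FC2) && (CV_MAT_TYPE(_dst->type) == CV_32FC2 || CV_MAT_TYPE(_dst->type) == CV_64FC2) in function 'cvUndistortPointsInternal'
```

Top view: ring centre and collar agree within about 1 mm in u and v, so I'll descend with a force guard.

```bash
python3 - <<'E'
from m import *
for z,sp in((.145,.05),(.128,.02)):
    hit=r.move_straight([.380,.120,z],speed=sp,max_force=5); s=r.read_state()
    print(hit,s["time_s"].__round__(2),s["eef_pos"].round(4),s["contact_force"].round(2),s["torque"].round(3),s["grip_width"])
    if hit: break
E
```

```text
False 13.26 [0.38   0.12   0.1448] [-0.6  -0.44 -0.7 ] [-0.032  0.058  0.066] 0.03540709735530523
False 14.26 [0.3801 0.12   0.1281] [-0.14  0.42 -1.15] [-0.072  0.064 -0.006] 0.0350604800835343
```

```bash
python3 - <<'E'
from m import *
hit=r.move_straight([.380,.120,.1165],speed=.008,max_force=3); s=r.read_state()
print(hit,s["time_s"].__round__(2),s["eef_pos"].round(4),s["contact_force"].round(2),s["torque"].round(3),s["grip_width"])
r.hold(.3); s=r.read_state(); print(s["eef_pos"].round(4),s["contact_force"].round(2))
a,d1,_=shot("top"); b,d2,_=shot("side")
im,d,cm=shot("wrist"); np.savez("w_d.npz",im=im,d=d,K=cm[0],k=cm[1],R=cm[2],c=cm[3])
save("down",np.hstack([cv2.resize(b[150:230,265:345],(400,400),interpolation=2),cv2.resize(im,(533,400))[:,66:466]]))
Q=bydepth(cm,[(u,v) for u in range(230,395,3) for v in range(97,180,3)],d); y=np.radians(23.5); u=np.array([np.cos(y),np.sin(y)])
A=Q[:,:2]@u;B=Q[:,:2]@[-u[1],u[0]];k=abs(Q[:,2]-np.median(Q[:,2]))<.004
print(np.linalg.lstsq(np.c_[A-A.mean(),B-B.mean(),np.ones(len(A))][k],Q[k,2],rcond=None)[0])
E
```

```text
True 15.57 [0.38   0.12   0.1167] [ 1.3  -0.38  0.28] [ 0.099 -0.266  0.034] 0.03544527546951707
[0.3799 0.12   0.1165] [ 0.87 -0.04  1.96]
[0.01490757 0.0012797  0.11701119]
```

View pics/down.png

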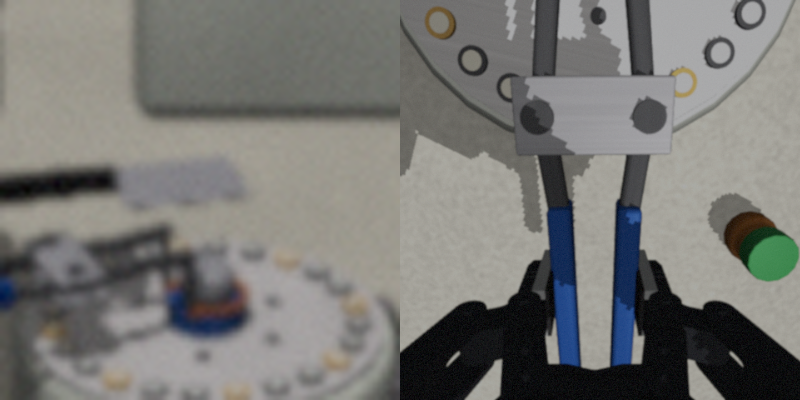

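The ring (orange) lies on the blue collar, under the head. Contact pitched the pliers up by about a degree, so I'll ease up slightly and recheck.

```bash
python3 - <<'E'
from m import *
y=np.radians(23.5); u=np.array([np.cos(y),np.sin(y)])
for z in(.1180,.1190):
    r.move_straight([.380,.120,z],speed=.01); r.hold(.3); s=r.read_state()
    im,d,cm=shot("wrist")
    Q=bydepth(cm,[(a,v) for a in range(230,395,3) for v in range(97,180,3)],d)
    A=Q[:,:2]@u;B=Q[:,:2]@[-u[1],u[0]];k=abs(Q[:,2]-np.median(Q[:,2]))<.004
    print(s["time_s"],s["eef_pos"].round(4),s["contact_force"].round(2),s["torque"].round(3),np.linalg.lstsq(np.c_[A-A.mean(),B-B.mean(),np.ones(len(A))][k],Q[k,2],rcond=None)[0].round(4),s["grip_width"].round(4),s["grip_force"])
E
```

```text
Traceback (most recent call last):
AttributeError: 'float' object has no attribute 'round'
```

```bash
cat > chk.py <<'E'
from m import *
def chk():
    y=np.radians(23.5); u=np.array([np.cos(y),np.sin(y)])
    r.hold(.3); s=r.read_state(); im,d,cm=shot("wrist")
    Q=bydepth(cm,[(a,v) for a in range(230,395,3) for v in range(97,180,3)],d)
    A=Q[:,:2]@u;B=Q[:,:2]@[-u[1],u[0]];k=abs(Q[:,2]-np.median(Q[:,2]))<.004
    print(round(s["time_s"],2),s["eef_pos"].round(4),s["contact_force"].round(2),s["torque"].round(3),np.linalg.lstsq(np.c_[A-A.mean(),B-B.mean(),np.ones(len(A))][k],Q[k,2],rcond=None)[0].round(4),s["grip_width"],s["grip_force"])
E
python3 - <<'E'
from chk import *
chk(); r.move_straight([.380,.120,.1190],speed=.01); chk()
E
```

```text
17.0 [0.3798 0.12   0.118 ] [-0.53 -0.11  0.87] [-0.021 -0.087  0.042] [ 0.0017 -0.0013  0.1178] 0.03509871758849305 66.71254277229309
17.6 [0.3799 0.12   0.119 ] [-0.44  0.34 -0.59] [-0.002 -0.006  0.039] [-0.0045  0.0004  0.1184] 0.03562022722041505 66.60197496414185
```

```bash
python3 -c "
from workcell import r
print(r.finish_job())"
```

```text
the job is handed in; nothing more can be done
None
```

I handed the job in with the ring spread and seated in the groove just above the collar at about 17.6 s of robot time; contact there was about 3 N at most and close to zero at the end, and the pliers are held squeezed and level to about 0.3°.

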